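# Open the tasting-stick canister

## Robot

A 6-joint arm with a two-finger parallel gripper is mounted at the origin on a cart in front of the work surface, level with it; the furniture and walls round the work are solid. World frame = base frame: x ahead of the robot, y to its left, z up, the work surface at z = 0. Lengths are in m, angles in degrees, forces in N, time in s.
With the tool pointing down it reaches from about 0.35 to 0.875 m from the base axis. Payload 4.2 kg.
Tool frame: the origin (TCP) lies between the finger pads; the fingertips stand 8 mm ahead of it and the grasp point (between the pads) lies 11 mm behind it; z points along the fingers, y is the line along which they close (so a half turn about z gives the same grasp; the last joint's range is limited). The gripper opens to 87 mm and grips with 3 to 60 N. Pads are 19 mm wide; open, the fingers measure 117 mm over their backs; the gripper's body (75 mm by 190 mm) begins 51 mm behind the grasp point.
Start: joints at [82.941, 22.042, 0.453, 0, -68.411, -14.817], TCP at [0.233, 0.58, 0.231] pointing down, gripper open.
Joint ranges: [-179.83, 179.83], [-69.29, 118.12], [-61.27, 80.66], [-181.25, 117.63], [-171.15, -9.14], [-177.46, 177.46]. Speed limits (degrees/s): [159.86, 159.86, 180, 180, 180, 180].

## Interface

Orientations are given as a 3x3 rotation matrix whose columns are the frame's x, y, z axes.
In Python, from station import sense, capture, camera_model, finish_job, find_in gives the robot as it stands. The module is installed in compiled form; this text tells all that it offers.
- The arm moves only by the tool arm_command, never from a script. Its argument "motion" is a list of rows, each a list of 7 numbers: the finger opening in mm, from 0 to 87, then the shift along the tool's x, y, z in mm, then the turn, a rotation vector about the tool's x, y, z in rad. In form: [[jaw, dx, dy, dz, rx, ry, rz], ...]. A call has 1 to 8 rows; each row shifts and turns the commanded pose from where the row before left it, along the tool's axes as they then stand; what a row does not reach is not made up. A row lasts 1/10 s, in which the tool goes at most 50 mm and 8.59 degrees, less where a joint would pass 70% of its speed; a pose out of reach is approached as far as the arm can. A call with a gripper value outside its range is refused whole. The fingers move at their own pace and stop on an object; the grip force is fixed at half the most. Time passes only in rows, so rows that do not move let the fingers close. It gives the time, the measured TCP pose, the force, the opening and the grip force at its end, in the units of the state.
- sense(): the state, without advancing time (a new reading comes with each control period).
- capture(name): name is "scene" or "side" or "wrist"; returns the picture (400x640x3 uint8, red, green, blue); there is no depth.
- camera_model(name): a dict with "fx", "fy", "cx", "cy" (pixels), "R" (3x3) and "t" (3): a world point X has camera coordinates R X + t. Camera axes: x right, y down, z forward; pixel columns grow to the right and rows downward; lengths in m; the calibration is good to about 2 mm. A picture is of the moment at which its call begins: read the wrist's pose just before it. camera_model takes no time and is no camera call; for the wrist camera it gives the pose at the moment of the call.
- finish_job(): hands the job in; it is judged then, once.
Trained networks look in the newest picture that a camera, given by its name, has taken for a name from the list of things; names that differ only in an ending like _2 or _b are one class to them, and where a whole thing is asked for, a point or a joint stands for the part that bears it (a point fixed in the world has none). Each returns a list of dicts, best first, with "p" (0 to 1); they miss things now and then, are a little off and sometimes report something else, mostly with a low value. They report only what shows in the picture. A call takes as long as a camera call.
- find_in(target, camera): "location" ([row, column] in pixels, amid what is visible of it).
The state is a dict: "time_s": time; "joints": joint angles; "joint_velocities": joint speeds; "effort": joint torques, N m; "tcp_pos": TCP position; "ee_rot": TCP orientation; "wrist_force": force on the tool from outside, world axes, zero at the start; "moment": the same for the moment, N m; "gripper_width": opening from 0.0 (shut) to 1.0 (fully open); "gripper_force": force on a finger pad.
Only numpy, scipy, OpenCV 4.12 (cv2) and the standard library are available. Lean on these libraries where they do the work, as an engineer would, in place of code of your own. Each camera call takes 0.05 s, during which the arm holds its last target. There are 200 camera calls.

## Task

Open the green canister of tasting sticks for the customers: its lid is held by a hidden twist catch, so turn the lid, feeling for the place where it comes free, and lift it off without forcing it. Lay the lid down gently, grip upward, wholly on the round cork mat, and leave the other goods standing where they are.

Things in the scene. Friction and masses are not known exactly. Their poses are not given: they have to be found in the camera images.
- canister: Green round canister, fixed, 126 mm across, 110 mm high to the rim of its neck; origin at the centre of its underside, z up. Under the lid the neck (103 mm across) carries three catch tabs with three gaps between, 120 degrees from gap to gap. Their direction is hidden and does not follow from any yaw. Over 60 N between lid and canister is forcing.
- lid: Loose aluminium lid, 0.25 kg, 129 mm across, 60 mm high with grip, skirt 22 mm; origin at the centre of the skirt's lower edge, z up, 92 mm above the canister's when closed. Three lugs inside hook under the tabs: caught, it rises only 2.5 mm (5 to 10 N tells) but turns freely. It lifts off within 9 degrees of an unknown angle, 30 to 75 degrees counterclockwise from above of its start.
- lid_grip (a point): Point inside the lid's wooden grip, a solid upright bar 84 mm long (along the point's x), 16 mm thick (along y) and 38 mm high, standing across the middle of the lid's flat top; the point is 23 mm above the flat top, 15 mm below the bar's top and 45 mm above the lower edge of the skirt.
- mat: Round flat cork mat, fixed on the table, 180 mm across and 6 mm thick; origin at the centre of its underside. The canister and the mat may change sides.
- jar_4: Bystander: clear jar with a green lid, 74 mm across, 84 mm high, origin at the centre of its underside.
- tin_2: Bystander: brown round tin, 76 mm across, 58 mm high, origin at the centre of its underside.
- jar_05: Bystander: amber jar with a blue lid, 71 mm across, 84 mm high, origin at the centre of its underside.
- price_stand_2: Bystander: white price card with red border in a wooden foot, 26x90x77 mm, origin at the centre of its underside.

How it is judged:
By the outcome, as a careful person would: the job done as asked, in the order asked, and still so for the second after the job is handed in, with the robot touching nothing.
It also fails if it takes over 48 s, if anything falls off the work surface, if the arm or the gripper's body presses on something with over 40 N, if the wrist force passes 120 N, or if a joint passes its speed limit or range.

## Working session

There is one attempt and no reset: what is moved stays moved. The work goes in short steps, Python scripts to look and compute and a tool call to move; the robot and the scene stay as the last step left them, time stands still between calls to the robot, and variables do not carry over. Pictures are saved under pics/ and viewed, at most 10 in all, crops included, and the job is handed in when it is done.

Besides the shell and the picture viewer there is one more tool, called after "Call:" in YAML: its name, and indented under it one key for each argument. arm_command: Moves the arm, as the interface text tells. Its arguments: {"type":"object","properties":{"motion":{"type":"array"}},"required":["motion"]}

```bash
mkdir -p pics
cat > h.py <<'E'
import numpy as np, cv2
from station import *
def ray(cam,rc):
    m=camera_model(cam);R=np.array(m["R"]);t=np.array(m["t"])
    d=R.T@np.array([(rc[1]-m["cx"])/m["fx"],(rc[0]-m["cy"])/m["fy"],1]);return -R.T@t,d
def onz(cam,rc,z):
    c,d=ray(cam,rc);return c+d*(z-c[2])/d[2]
def proj(cam,X):
    m=camera_model(cam);p=np.array(m["R"])@np.array(X)+np.array(m["t"])
    return p[1]/p[2]*m["fy"]+m["cy"],p[0]/p[2]*m["fx"]+m["cx"]
def save(cam,name):
    im=capture(cam);cv2.imwrite(f"pics/{name}.png",cv2.cvtColor(im,cv2.COLOR_RGB2BGR));return im
E
python3 - <<'E'
from h import *
s=sense();print(s["tcp_pos"],s["ee_rot"],s["gripper_width"])
a=save("scene","a");b=save("side","b")
cv2.imwrite("pics/ab.png",cv2.resize(np.vstack([a,b]),(800,600) if 0 else (480,600))[:,:,::-1])
for c in("scene","side"):
    for n,z in(("lid_grip",.137),("lid",.115),("mat",.006),("canister",.06),("jar_4",.05),("tin_2",.04),("jar_05",.05),("price_stand_2",.04)):
        for r in find_in(n,c)[:2]: print(c,n,round(r["p"],2),r["location"],onz(c,r["location"],z).round(3))
E
```

```text
[0.23264091 0.57946541 0.22944914] [[ 9.27924017e-01 -3.72768718e-01 -7.08723871e-04]
 [-3.72769375e-01 -9.27921731e-01 -2.06239860e-03]
 [ 1.11157401e-04  2.17793975e-03 -9.99997622e-01]] 0.9957826958166709
scene lid_grip 0.94 [254.8, 289.2] [ 0.473 -0.208  0.137]
scene lid 0.63 [258.0, 285.7] [ 0.472 -0.192  0.115]
scene mat 0.68 [207.0, 233.0] [0.479 0.139 0.006]
scene canister 0.73 [292.6, 288.3] [ 0.458 -0.226  0.06 ]
scene jar_4 0.79 [175.7, 322.0] [0.723 0.091 0.05 ]
scene jar_4 0.6 [244.8, 386.0] [ 0.704 -0.209  0.05 ]
scene tin_2 0.95 [207.4, 350.1] [ 0.718 -0.052  0.04 ]
scene tin_2 0.48 [346.3, 393.8] [ 0.568 -0.403  0.04 ]
scene jar_05 0.79 [175.7, 322.0] [0.723 0.091 0.05 ]
scene jar_05 0.6 [244.8, 386.0] [ 0.704 -0.209  0.05 ]
scene price_stand_2 0.96 [344.7, 395.2] [ 0.572 -0.402  0.04 ]
side lid_grip 0.92 [219.0, 274.1] [ 0.488 -0.226  0.137]
side lid 0.9 [220.3, 271.4] [ 0.476 -0.195  0.115]
side mat 0.63 [197.9, 289.0] [0.485 0.146 0.006]
side canister 0.73 [248.7, 276.5] [ 0.494 -0.24   0.06 ]
side jar_4 0.89 [249.8, 359.5] [ 0.701 -0.213  0.05 ]
side jar_4 0.77 [192.0, 363.0] [0.721 0.121 0.05 ]
side tin_2 0.9 [219.3, 370.5] [ 0.738 -0.035  0.04 ]
side jar_05 0.89 [249.8, 359.5] [ 0.701 -0.213  0.05 ]
side jar_05 0.77 [192.0, 363.0] [0.721 0.121 0.05 ]
side price_stand_2 0.66 [300.8, 305.2] [ 0.578 -0.412  0.04 ]
```

View pics/a.png

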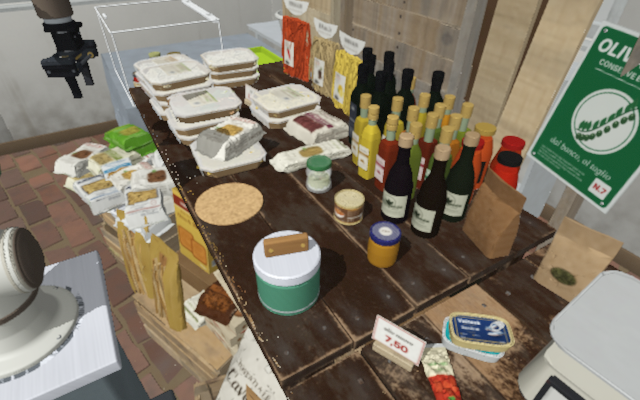

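View pics/b.png

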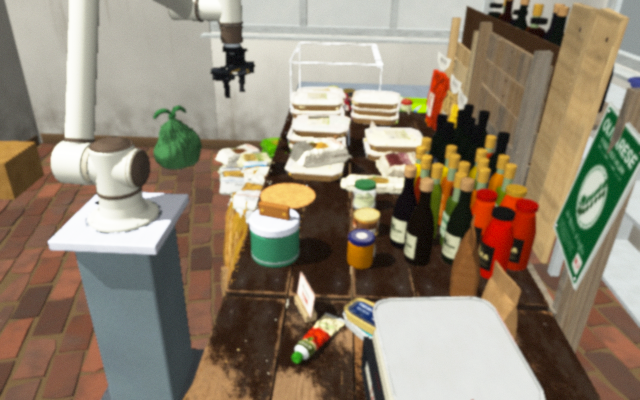

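The pictures show the canister with its lid at scene (258,286) and its wooden grip at (245,287). The empty cork mat is at (205,230), with jar_4 at (175,320) beyond it. The amber jar is at (245,384), the tin at (207,350) and the price card at (343,397). I'll move over toward the canister.

Call:
arm_command:
  motion:
    - [87, 29, 36, -6, 0, 0, 0]
    - [87, 29, 36, -6, 0, 0, 0]
    - [87, 29, 36, -6, 0, 0, 0]
    - [87, 29, 36, -6, 0, 0, 0]
    - [87, 29, 36, -6, 0, 0, 0]
    - [87, 29, 36, -6, 0, 0, 0]
    - [87, 29, 36, -6, 0, 0, 0]
    - [87, 29, 36, -6, 0, 0, 0]

```text
time_s: 1.7
tcp_pos: [0.3409, 0.2244, 0.2792]
ee_rot: [[0.928, -0.372, 0.001], [-0.372, -0.928, 0.001], [0.0, -0.001, -1.0]]
wrist_force: [0.9, 1.0, 0.9]
gripper_width: 1.0
gripper_force: 0.0
```

Call:
arm_command:
  motion:
    - [87, 29, 36, -6, 0, 0, 0]
    - [87, 29, 36, -6, 0, 0, 0]
    - [87, 29, 36, -6, 0, 0, 0]
    - [87, 29, 36, -6, 0, 0, 0]
    - [87, 29, 36, -6, 0, 0, 0]
    - [87, 29, 36, -6, 0, 0, 0]
    - [87, 29, 36, -6, 0, 0, 0]
    - [87, 29, 36, -6, 0, 0, 0]

```text
time_s: 2.5
tcp_pos: [0.4489, -0.1295, 0.3272]
ee_rot: [[0.928, -0.373, 0.001], [-0.373, -0.928, 0.0], [0.001, -0.001, -1.0]]
wrist_force: [1.3, 1.4, 0.1]
gripper_width: 1.004
gripper_force: 0.0
```

Run:
```python
from h import *
s=sense();print(s["time_s"],s["tcp_pos"],s["ee_rot"],s["joints"])
print({k:np.round(v,3) for k,v in camera_model("wrist").items()})
save("wrist","w1")
for n,z in(("lid_grip",.145),("lid",.114)):
    for r in find_in(n,"wrist")[:2]: print(n,r,onz("wrist",r["location"],z).round(4))
```

```text
2.5 [ 0.44892633 -0.1294841   0.32723355] [[ 9.27931588e-01 -3.72748471e-01  1.24337465e-03]
 [-3.72748852e-01 -9.27932264e-01  8.17634326e-05]
 [ 1.12329026e-03 -5.39337345e-04 -9.99999224e-01]] [ 3.91081245e+00  2.91004314e+00 -1.06751159e+01  1.90422787e-04
 -7.63434472e+01  6.42038992e+01]
{'fx': np.float64(350.672), 'fy': np.float64(350.672), 'cx': np.float64(324.255), 'cy': np.float64(201.872), 'R': array([[-0.374, -0.928, -0.001],
       [-0.893,  0.359,  0.271],
       [-0.251,  0.102, -0.963]]), 't': array([0.047, 0.389, 0.61 ])}
lid_grip {'location': [128.8, 356.2], 'p': 0.64} [ 0.4859 -0.18    0.145 ]
lid {'location': [127.3, 353.2], 'p': 0.88} [ 0.4846 -0.1772  0.114 ]
```

View pics/w1.png

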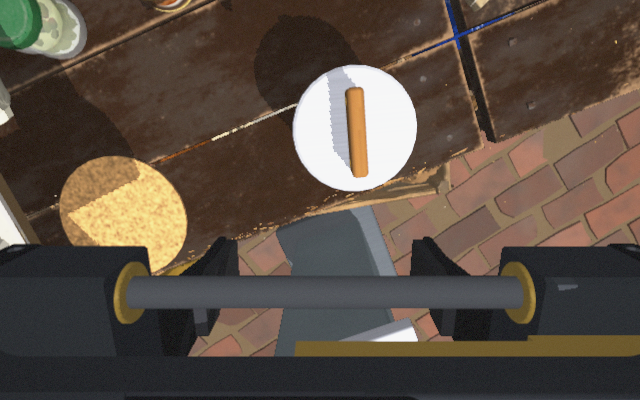

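The wrist view shows the lid at (row 128, col 355), with its bar running from (88,354) to (177,361). The mat is at (212,123). The wrist and scene positions differ, so I'll triangulate and fit precisely.

Run:
```python
from h import *
def tri(L):
    A=np.zeros((3,3));b=np.zeros(3)
    for c,rc in L:
        o,d=ray(c,rc);d/=np.linalg.norm(d);P=np.eye(3)-np.outer(d,d);A+=P;b+=P@o
    X=np.linalg.solve(A,b);return X.round(4),[np.round(np.array(proj(c,X))-rc,1) for c,rc in L]
for n,L in {"mat":[("scene",(203,229)),("side",(195,289)),("wrist",(212,123))],"grip":[("scene",(245,286)),("side",(211,275)),("wrist",(132,357))],
 "jar4top":[("scene",(161,319)),("side",(184,364))]}.items(): print(n,tri(L),tri(L[:2]))
im=cv2.imread("pics/w1.png");hsv=cv2.cvtColor(im,cv2.COLOR_BGR2HSV)
def big(m):
    cs=cv2.findContours(m.astype(np.uint8)*255,cv2.RETR_EXTERNAL,cv2.CHAIN_APPROX_NONE)[0];return max(cs,key=cv2.contourArea)
roi=np.zeros(im.shape[:2],bool);roi[50:205,280:430]=1
def w(pts,z): return np.array([onz("wrist",(p[1],p[0]),z) for p in pts])
lid=big(roi&(hsv[...,1]<50)&(hsv[...,2]>130)).reshape(-1,2)
P=w(lid,.114)[:,:2];print("lid",cv2.minEnclosingCircle(P.astype(np.float32)),cv2.fitEllipse(P.astype(np.float32)*1000))
b=big(roi&(hsv[...,1]>110)&(hsv[...,2]>80)&(((np.indices(roi.shape)[1]-356)**2+(np.indices(roi.shape)[0]-128)**2)<55**2)).reshape(-1,2)
print("bar",cv2.minAreaRect((w(b,.152)[:,:2]*1000).astype(np.float32)), w(b,.152).mean(0))
r2=np.zeros_like(roi);r2[150:245,55:190]=1
m=big(cv2.morphologyEx((r2&(hsv[...,1]>60)&(hsv[...,2]>110)).astype(np.uint8),cv2.MORPH_CLOSE,np.ones((7,7)))>0).reshape(-1,2)
print("mat",cv2.minEnclosingCircle(w(m,.006)[:,:2].astype(np.float32)))
v=im.copy()
for c in(lid,b,m): cv2.polylines(v,[c.reshape(-1,1,2).astype(np.int32)],True,(0,0,255),1)
cv2.imwrite("pics/w1c.png",v[40:280])
```

```text
mat (array([0.4829, 0.1668, 0.0023]), [array([-1. ,  1.8]), array([ 1., -0.]), array([3.9, 0.3])]) (array([4.805e-01, 1.722e-01, 1.000e-04]), [array([-1.2,  0.3]), array([ 0.8, -0.6])])
grip (array([ 0.4818, -0.1778,  0.1324]), [array([-0.2,  0.3]), array([ 0.1, -0.7]), array([-0.9, -0.7])]) (array([ 0.4827, -0.1753,  0.1305]), [array([-0.5,  0.1]), array([ 0.3, -0.2])])
jar4top (array([0.7228, 0.1083, 0.0857]), [array([ 0.7, -0.1]), array([-0.6,  0.3])]) (array([0.7228, 0.1083, 0.0857]), [array([ 0.7, -0.1]), array([-0.6,  0.3])])
lid ((0.4846504032611847, -0.17042577266693115), 0.07127737253904343) ((481.871826171875, -176.0353546142578), (125.63947296142578, 131.23995971679688), 140.74853515625)
bar ((481.6506652832031, -176.0335235595703), (16.023645401000977, 80.99447631835938), 72.8847427368164) [ 0.48262236 -0.17654119  0.152     ]
mat ((0.5053899884223938, 0.14596056938171387), 0.11327086389064789)
```

View pics/w1c.png

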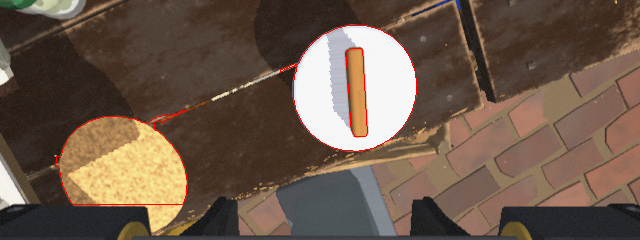

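Call:
arm_command:
  motion:
    - [87, 24, 15.5, 0, 0, 0, 0]
    - [87, 24, 15.5, 0, 0, 0, 0]
    - [87, 0, 0, 30, 0, 0, -0.084]
    - [87, 0, 0, 30, 0, 0, 0]
    - [87, 0, 0, 10, 0, 0, 0]
    - [87, 0, 0, 0, 0, 0, 0]

```text
time_s: 3.25
tcp_pos: [0.481, -0.1732, 0.2555]
ee_rot: [[0.956, -0.292, -0.003], [-0.292, -0.956, 0.0], [-0.003, 0.001, -1.0]]
wrist_force: [0.6, -0.3, 1.1]
gripper_width: 0.997
gripper_force: 0.0
```

Run:
```python
from h import *
s=sense();print(s["time_s"],s["tcp_pos"],s["ee_rot"],s["wrist_force"],s["moment"])
im=save("wrist","w2")[:,:,::-1];hsv=cv2.cvtColor(np.ascontiguousarray(im),cv2.COLOR_BGR2HSV)
r,c=proj("wrist",(.482,-.176,.152));r,c=int(r),int(c);print(r,c)
I=np.indices(hsv.shape[:2]);m=(hsv[...,1]>110)&(hsv[...,2]>80)&(np.hypot(I[0]-r,I[1]-c)<75)
b=max(cv2.findContours(m.astype(np.uint8),0,cv2.CHAIN_APPROX_NONE)[0],key=cv2.contourArea).reshape(-1,2)
P=np.array([onz("wrist",(p[1],p[0]),.152)[:2]*1000 for p in b]).astype(np.float32);print(cv2.minAreaRect(P),b.min(0),b.max(0))
```

```text
3.25 [ 0.48103439 -0.17318396  0.25548492] [[ 9.56377667e-01 -2.92114889e-01 -3.26347564e-03]
 [-2.92116139e-01 -9.56382848e-01  9.74659330e-05]
 [-3.14960337e-03  8.60099661e-04 -9.99994670e-01]] [ 0.60316311 -0.29277629  1.07046605] [-0.0181519  -0.03936303 -0.04275514]
203 326
((484.50408935546875, -177.34091186523438), (14.924071311950684, 83.40194702148438), 72.96710968017578) [317 145] [337 250]
```

View pics/w2.png

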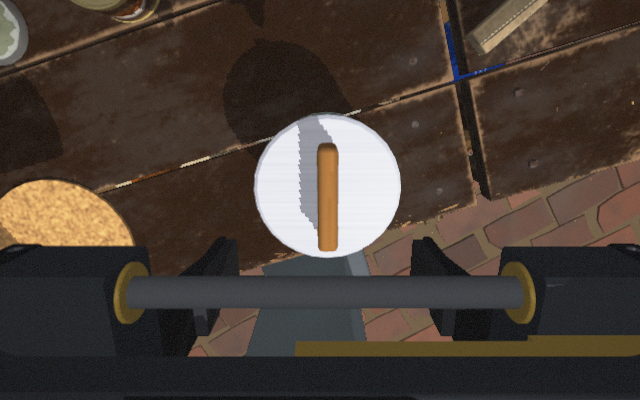

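The bar now runs almost vertically from (145,328) to (250,328), centred between the fingers. Next I descend around it.

Call:
arm_command:
  motion:
    - [87, 3, 3, 35, 0, 0, 0]
    - [87, 0, 0, 40, 0, 0, 0]
    - [87, 0, 0, 30, 0, 0, 0]
    - [87, 0, 0, 15, 0, 0, 0]
    - [87, 0, 0, 7, 0, 0, 0]
    - [60, 0, 0, 0, 0, 0, 0]

```text
time_s: 3.9
tcp_pos: [0.4846, -0.1776, 0.1303]
ee_rot: [[0.956, -0.293, 0.001], [-0.293, -0.956, -0.0], [0.001, 0.0, -1.0]]
wrist_force: [-0.3, -0.7, 0.2]
gripper_width: 0.965
gripper_force: 0.0
```

Call:
arm_command:
  motion:
    - [30, 0, 0, 0, 0, 0, 0]
    - [25, 0, 0, 0, 0, 0, 0]
    - [22, 0, 0, 0, 0, 0, 0]
    - [19, 0, 0, 0, 0, 0, 0]
    - [16, 0, 0, 0, 0, 0, 0]
    - [10, 0, 0, 0, 0, 0, 0]

```text
time_s: 4.5
tcp_pos: [0.4838, -0.1779, 0.1297]
ee_rot: [[0.956, -0.293, 0.0], [-0.293, -0.956, -0.0], [0.0, -0.0, -1.0]]
wrist_force: [0.3, -0.3, 1.0]
gripper_width: 0.449
gripper_force: 0.0
```

Call:
arm_command:
  motion:
    - [10, 0, 0, 0, 0, 0, 0]
    - [10, 0, 0, 0, 0, 0, 0]
    - [8, 0, 0, 0, 0, 0, 0]
    - [8, 0, 0, 0, 0, 0, 0]

```text
time_s: 4.9
tcp_pos: [0.4839, -0.1777, 0.1295]
ee_rot: [[0.956, -0.293, 0.0], [-0.293, -0.956, 0.0], [0.0, -0.0, -1.0]]
wrist_force: [0.3, -0.1, 0.4]
gripper_width: 0.183
gripper_force: 30.0
```

Call:
arm_command:
  motion:
    - [8, 0, 0, -1, 0, 0, 0]
    - [8, 0, 0, 0, 0, 0, -0.1]
    - [8, 0, 0, 0, 0, 0, -0.1]
    - [8, 0, 0, 0, 0, 0, -0.1]
    - [8, 0, 0, 0, 0, 0, -0.12]
    - [8, 0, 0, 0, 0, 0, -0.1]
    - [8, 0, 0, 0, 0, 0, 0]

```text
time_s: 5.6
tcp_pos: [0.4833, -0.1775, 0.13]
ee_rot: [[0.976, 0.22, -0.001], [0.22, -0.976, 0.001], [-0.001, -0.001, -1.0]]
wrist_force: [-1.1, 2.1, -2.5]
gripper_width: 0.182
gripper_force: 30.0
```

Call:
arm_command:
  motion:
    - [8, 0, 0, -1, 0, 0, 0]
    - [8, 0, 0, -0.5, 0, 0, 0]
    - [8, 0, 0, -0.5, 0, 0, 0]

```text
time_s: 5.9
tcp_pos: [0.4835, -0.1775, 0.1322]
ee_rot: [[0.976, 0.219, -0.001], [0.219, -0.976, 0.001], [-0.001, -0.001, -1.0]]
wrist_force: [0.5, 1.9, -3.5]
gripper_width: 0.18
gripper_force: 30.0
```

Call:
arm_command:
  motion:
    - [8, 0, 0, -0.5, 0, 0, 0]
    - [8, 0, 0, -0.2, 0, 0, 0]

```text
time_s: 6.1
tcp_pos: [0.4836, -0.1776, 0.1331]
ee_rot: [[0.976, 0.22, -0.0], [0.22, -0.976, 0.0], [-0.0, -0.0, -1.0]]
wrist_force: [1.2, 2.7, -4.0]
gripper_width: 0.178
gripper_force: 30.0
```

Call:
arm_command:
  motion:
    - [8, 0, 0, -0.4, 0, 0, 0]
    - [8, 0, 0, 0, 0, 0, 0]

```text
time_s: 6.3
tcp_pos: [0.4837, -0.1776, 0.1336]
ee_rot: [[0.975, 0.22, -0.0], [0.22, -0.975, 0.0], [-0.0, -0.0, -1.0]]
wrist_force: [0.2, 3.5, -5.0]
gripper_width: 0.185
gripper_force: 30.0
```

Call:
arm_command:
  motion:
    - [8, 0, 0, -0.5, 0, 0, 0]
    - [8, 0, 0, -0.5, 0, 0, 0]

```text
time_s: 6.5
tcp_pos: [0.4838, -0.1777, 0.1346]
ee_rot: [[0.975, 0.22, -0.0], [0.22, -0.975, 0.0], [-0.0, -0.0, -1.0]]
wrist_force: [0.6, 3.0, -5.5]
gripper_width: 0.179
gripper_force: 30.0
```

Call:
arm_command:
  motion:
    - [8, 0, 0, -0.5, 0, 0, 0]
    - [8, 0, 0, -0.5, 0, 0, 0]
    - [8, 0, 0, -0.5, 0, 0, 0]
    - [8, 0, 0, 0, 0, 0, 0]

```text
time_s: 6.9
tcp_pos: [0.4838, -0.1777, 0.1362]
ee_rot: [[0.975, 0.22, 0.0], [0.22, -0.975, 0.0], [0.0, -0.0, -1.0]]
wrist_force: [0.4, 3.7, -4.4]
gripper_width: 0.184
gripper_force: 30.0
```

Run:
```python
from h import *
save("side","s3"); im=save("scene","c3")
s=sense();print(s["time_s"],s["tcp_pos"],np.round(s["wrist_force"],2),np.round(s["moment"],2))
r,c=map(int,proj("scene",(.483,-.177,.1)))
cv2.imwrite("pics/c3c.png",cv2.resize(im[r-60:r+70,c-70:c+70,::-1],None,fx=4,fy=4,interpolation=cv2.INTER_CUBIC))
```

```text
7.0 [ 0.48382317 -0.17774085  0.13618936] [ 0.82  4.49 -5.1 ] [ 1.25 -0.3  -0.02]
```

View pics/c3c.png

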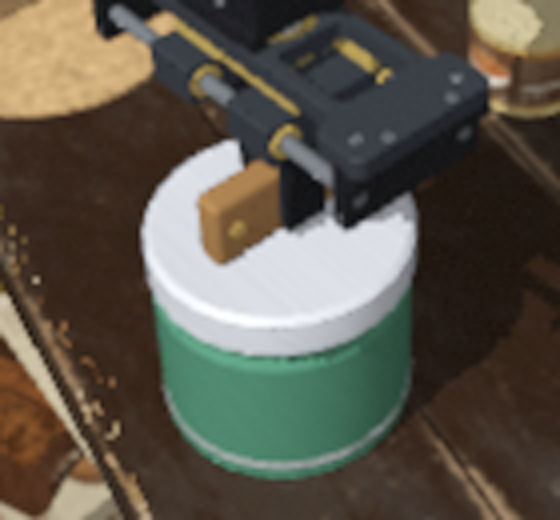

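The lid still looks level and seated on the fingers, at crop (300,240). The vertical force is holding at about 5 N at 6.7 mm up, well past the 2.5 mm catch travel, so the lid seems free with a small sideways rub. I'll ease it +y and keep lifting while I watch the force.

Call:
arm_command:
  motion:
    - [8, 0.2, -1, 0, 0, 0, 0]
    - [8, 0, 0, -0.5, 0, 0, 0]
    - [8, 0, 0, -0.5, 0, 0, 0]

```text
time_s: 7.3
tcp_pos: [0.4838, -0.1774, 0.1376]
ee_rot: [[0.975, 0.221, 0.0], [0.221, -0.975, -0.001], [0.0, 0.001, -1.0]]
wrist_force: [0.1, -0.4, -2.4]
gripper_width: 0.185
gripper_force: 30.0
```

Run:
```python
from h import *
s=sense();print(s["time_s"],s["tcp_pos"],np.round(s["wrist_force"],2),np.round(s["moment"],2))
a=cv2.imread("pics/a.png");c=cv2.imread("pics/c3.png")
# white/green boundary on the lid front, before and now, columns around the canister axis
ha=[cv2.cvtColor(x,cv2.COLOR_BGR2HSV) for x in(a,c)]
for col in(268,275,282,289,296,303,310):
    print(col,[np.where((h[265:300,col,1]>90)&(h[265:300,col,0]>60)&(h[265:300,col,0]<95))[0].min()+265 for h in ha])
print([proj("scene",(.43,-.21,z)) for z in(.092,.097,.0985)])
```

```text
7.3 [ 0.48383398 -0.17738851  0.13761078] [ 0.14 -0.43 -2.38] [-0.09  0.03  0.  ]
268 [np.int64(284), np.int64(282)]
275 [np.int64(286), np.int64(284)]
282 [np.int64(287), np.int64(286)]
289 [np.int64(287), np.int64(286)]
296 [np.int64(286), np.int64(284)]
303 [np.int64(283), np.int64(282)]
310 [np.int64(279), np.int64(278)]
[(np.float64(281.57112132780827), np.float64(269.86105724324335)), (np.float64(279.73732765797376), np.float64(269.6658155910215)), (np.float64(279.18405331382826), np.float64(269.60690918357784))]
```

The force is now just the lid's weight with no side load, so it is free. I continue straight up.

Call:
arm_command:
  motion:
    - [8, 0, 0, -1, 0, 0, 0]
    - [8, 0, 0, -1.5, 0, 0, 0]
    - [8, 0, 0, -2, 0, 0, 0]
    - [8, 0, 0, -2, 0, 0, 0]

```text
time_s: 7.7
tcp_pos: [0.4838, -0.1769, 0.1439]
ee_rot: [[0.975, 0.22, 0.0], [0.22, -0.975, -0.0], [0.0, 0.0, -1.0]]
wrist_force: [-0.2, 0.2, -2.6]
gripper_width: 0.176
gripper_force: 30.0
```

Call:
arm_command:
  motion:
    - [8, 0, 0, -3, 0, 0, 0]
    - [8, 0, 0, -5, 0, 0, 0]
    - [8, 0, 0, -10, 0, 0, 0]
    - [8, 0, 0, -15, 0, 0, 0]
    - [8, 0, 0, -20, 0, 0, 0]
    - [8, 0, 0, -10, 0, 0, 0]

```text
time_s: 8.3
tcp_pos: [0.4848, -0.177, 0.2092]
ee_rot: [[0.975, 0.221, 0.004], [0.221, -0.975, -0.001], [0.004, 0.002, -1.0]]
wrist_force: [0.7, 0.1, -3.3]
gripper_width: 0.182
gripper_force: 30.0
```

Run:
```python
from h import *
save("side","s4"); im=save("scene","c4")
s=sense();print(s["time_s"],s["tcp_pos"],np.round(s["wrist_force"],2),np.round(s["moment"],2),s["joints"])
cv2.imwrite("pics/c4c.png",cv2.resize(im[130:330,170:420,::-1],None,fx=3,fy=3))
# mat ellipse from scene
h=cv2.cvtColor(im,cv2.COLOR_RGB2HSV);roi=np.zeros(h.shape[:2],bool);roi[175:235,185:275]=1
m=(roi&(h[...,2]>125)&(h[...,1]>50)).astype(np.uint8)
b=max(cv2.findContours(m,0,cv2.CHAIN_APPROX_NONE)[0],key=cv2.contourArea).reshape(-1,2)
P=np.array([onz("scene",(p[1],p[0]),.006)[:2]*1000 for p in b]).astype(np.float32)
print(cv2.minEnclosingCircle(P),cv2.fitEllipse(P))
a=cv2.imread("pics/w1.png")
```

```text
8.4 [ 0.48486921 -0.17692435  0.20871759] [ 0.43  0.55 -3.65] [-0.05 -0.03 -0.04] [-1.99928588e+00  1.23581126e+01 -1.67655368e+01  2.22531082e-02
 -6.06185000e+01  1.04731816e+02]
((476.04278564453125, 164.0302734375), 92.62592315673828) ((476.42791748046875, 162.16273498535156), (171.76589965820312, 180.45274353027344), 120.91717529296875)
```

View pics/c4c.png

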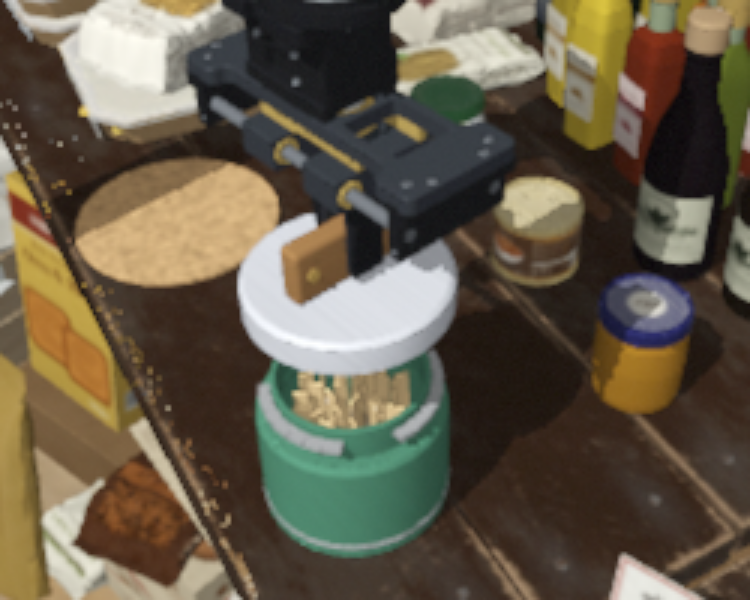

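The lid is off: the open canister shows its sticks at crop (355,390), and the mat is clear at (178,220). I'll refine the mat centre from the earlier wrist pictures.

Run:
```python
from h import *
from scipy.optimize import least_squares
s=sense();m=camera_model("wrist");R=np.array(m["R"]);t=np.array(m["t"]);Rt=np.array(s["ee_rot"]);p=np.array(s["tcp_pos"])
A=R@Rt;b=R@p+t   # cam<-tool
poses={"w1":([.44892633,-.1294841,.32723355],[[.927931588,-.372748471,1.24337465e-3],[-.372748852,-.927932264,8.17e-5],[1.1233e-3,-5.39e-4,-1]]),
"w2":([.48103439,-.17318396,.25548492],[[.956377667,-.292114889,-3.26347564e-3],[-.292116139,-.956382848,9.7e-5],[-3.1496e-3,8.6e-4,-1]])}
def bp(M,P,q,z):
    d=M.T@np.array([(q[0]-m["cx"])/m["fx"],(q[1]-m["cy"])/m["fy"],1]);o=P-M.T@b
    return (o+d*(z-o[2])/d[2])[:2]
for n,(P,T) in poses.items():
    M=A@np.array(T).T;im=cv2.imread(f"pics/{n}.png");h=cv2.cvtColor(im,cv2.COLOR_BGR2HSV)
    roi=np.zeros(h.shape[:2],bool)
    if n=="w1": roi[150:245,55:190]=1
    else: roi[170:245,0:140]=1
    mk=cv2.morphologyEx((roi&(h[...,1]>60)&(h[...,2]>110)).astype(np.uint8),cv2.MORPH_OPEN,np.ones((7,7)))
    c=max(cv2.findContours(mk,0,cv2.CHAIN_APPROX_NONE)[0],key=cv2.contourArea).reshape(-1,2)
    c=c[(c[:,1]<238)&(c[:,0]>4)]
    Q=np.array([bp(M,np.array(P),q,.006) for q in c])*1000
    for r in(None,90):
        f=lambda v:np.hypot(*(Q-v[:2]).T)-(r or v[2])
        o=least_squares(f,[480,165,90],loss="soft_l1");print(n,r,len(c),o.x.round(1),np.abs(f(o.x)).mean().round(2))
# scene fit
im=cv2.imread("pics/c4.png");h=cv2.cvtColor(im,cv2.COLOR_BGR2HSV);E=cv2.findContours
roi=np.zeros(h.shape[:2],bool);roi[175:235,185:275]=1
c=max(E((roi&(h[...,2]>125)&(h[...,1]>50)).astype(np.uint8),0,1)[0],key=cv2.contourArea).reshape(-1,2)
Q=np.array([onz("scene",(q[1],q[0]),.006)[:2]*1000 for q in c]);f=lambda v:np.hypot(*(Q-v[:2]).T)-90
o=least_squares(f,[480,165],loss="soft_l1");print("scene",o.x,np.abs(f(o.x)).mean())
```

```text
w1 None 220 [477.9 167.   89.6] 0.43
w1 90 220 [477.4 167.1  90. ] 0.47
w2 None 137 [477.1 167.8  90.3] 0.33
w2 90 137 [477.4 167.5  90. ] 0.33
scene [477.33430837 161.5715575 ] 2.4454872169221837
```

Call:
arm_command:
  motion:
    - [8, 4.3, -21, 0, 0, 0, 0]
    - [8, 8.6, -42.1, 0, 0, 0, 0]
    - [8, 8.6, -42.1, 0, 0, 0, 0]
    - [8, 8.6, -42.1, 0, 0, 0, 0]
    - [8, 8.6, -42.1, 0, 0, 0, 0]
    - [8, 8.6, -42.1, 0, 0, 0, 0]
    - [8, 8.6, -42.1, 0, 0, 0, 0]
    - [8, 8.6, -42.1, 0, 0, 0, 0]

```text
time_s: 9.2
tcp_pos: [0.4762, 0.1469, 0.2059]
ee_rot: [[0.975, 0.22, -0.001], [0.22, -0.975, -0.001], [-0.001, 0.0, -1.0]]
wrist_force: [1.0, 0.3, -3.3]
gripper_width: 0.181
gripper_force: 30.0
```

Call:
arm_command:
  motion:
    - [8, 4.3, -21, 0, 0, 0, 0]
    - [8, 0, 0, 0, 0, 0, 0.08]
    - [8, 0, 0, 0, 0, 0, 0.14]
    - [8, 0, 0, 0, 0, 0, 0.14]
    - [8, 0, 0, 0, 0, 0, 0.14]
    - [8, 0, 0, 0, 0, 0, 0.14]
    - [8, 0, 0, 0, 0, 0, 0.14]
    - [8, 0, 0, 0, 0, 0, 0.14]

```text
time_s: 10.0
tcp_pos: [0.4761, 0.1665, 0.2056]
ee_rot: [[0.762, -0.647, -0.002], [-0.647, -0.762, -0.001], [-0.001, 0.002, -1.0]]
wrist_force: [-0.2, 0.4, -3.2]
gripper_width: 0.182
gripper_force: 30.0
```

Call:
arm_command:
  motion:
    - [8, 0, 0, 0, 0, 0, 0.14]
    - [8, 0, 0, 0, 0, 0, 0.14]
    - [8, 0, 0, 0, 0, 0, 0.14]
    - [8, 0, 0, 0, 0, 0, 0.14]
    - [8, 0, 0, 0, 0, 0, 0.14]
    - [8, 0, 0, 0, 0, 0, 0.08]
    - [8, 0, 0, 0, 0, 0, 0]

```text
time_s: 10.7
tcp_pos: [0.4761, 0.1665, 0.2057]
ee_rot: [[0.093, -0.996, -0.002], [-0.996, -0.093, -0.001], [0.001, 0.002, -1.0]]
wrist_force: [0.4, 0.4, -3.0]
gripper_width: 0.183
gripper_force: 30.0
```

Run:
```python
from h import *
w=save("wrist","w5");a=save("scene","c5")
s=sense();print(s["time_s"],s["tcp_pos"],np.round(s["ee_rot"],3),np.round(s["wrist_force"],2),s["joints"])
z=s["tcp_pos"][2]-.0155
cv2.imwrite("pics/v5.png",cv2.resize(np.vstack([w,a]),(800,600) if 0 else (480,600))[:,:,::-1])
```

```text
10.8 [0.47632007 0.1665975  0.20603566] [[ 0.094 -0.996 -0.001]
 [-0.996 -0.094 -0.001]
 [ 0.     0.001 -1.   ]] [ 0.76  1.33 -2.91] [ 3.77313769e+01  1.15381399e+01 -1.82501665e+01 -1.57153799e-02
 -6.02824835e+01 -3.23014167e+01]
```

View pics/v5.png

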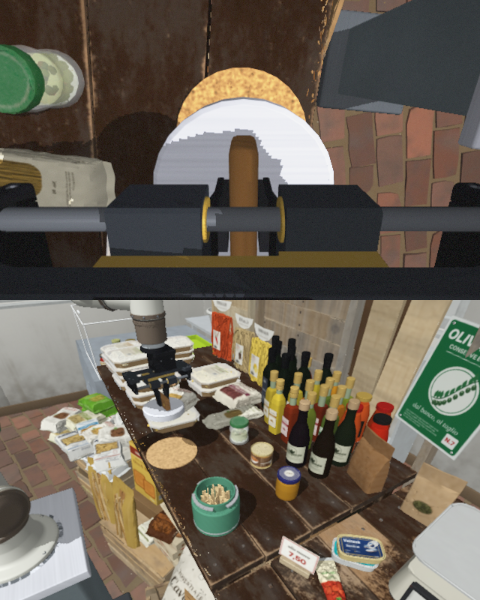

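The lid hangs level above the mat, and the scene shows no goods disturbed. Now the descent.

Call:
arm_command:
  motion:
    - [8, 0, -1.3, 20, 0, 0, 0]
    - [8, 0, 0, 35, 0, 0, 0]
    - [8, 0, 0, 35, 0, 0, 0]
    - [8, 0, 0, 30, 0, 0, 0]
    - [8, 0, 0, 20, 0, 0, 0]
    - [8, 0, 0, 10, 0, 0, 0]
    - [8, 0, 0, 5, 0, 0, 0]
    - [8, 0, 0, 0, 0, 0, 0]

```text
time_s: 11.6
tcp_pos: [0.4782, 0.1671, 0.0517]
ee_rot: [[0.094, -0.996, 0.0], [-0.996, -0.094, -0.0], [0.0, -0.0, -1.0]]
wrist_force: [-0.2, -0.1, -2.6]
gripper_width: 0.176
gripper_force: 30.0
```

Call:
arm_command:
  motion:
    - [8, 0, 0, 2, 0, 0, 0]
    - [8, 0, 0, 2, 0, 0, 0]
    - [8, 0, 0, 1, 0, 0, 0]
    - [8, 0, 0, 1, 0, 0, 0]
    - [8, 0, 0, 0.5, 0, 0, 0]

```text
time_s: 12.1
tcp_pos: [0.478, 0.1669, 0.0453]
ee_rot: [[0.093, -0.996, 0.0], [-0.996, -0.093, 0.0], [-0.0, -0.0, -1.0]]
wrist_force: [-0.0, 0.1, -4.2]
gripper_width: 0.178
gripper_force: 30.0
```

Call:
arm_command:
  motion:
    - [8, 0, 0, 0.5, 0, 0, 0]
    - [8, 0, 0, 0.5, 0, 0, 0]

```text
time_s: 12.3
tcp_pos: [0.478, 0.1669, 0.0442]
ee_rot: [[0.093, -0.996, 0.0], [-0.996, -0.093, 0.0], [-0.0, -0.0, -1.0]]
wrist_force: [0.5, -0.6, -2.8]
gripper_width: 0.183
gripper_force: 30.0
```

Call:
arm_command:
  motion:
    - [8, 0, 0, 0.4, 0, 0, 0]
    - [8, 0, 0, 0.4, 0, 0, 0]

```text
time_s: 12.5
tcp_pos: [0.478, 0.1669, 0.0435]
ee_rot: [[0.093, -0.996, -0.0], [-0.996, -0.093, -0.0], [0.0, 0.0, -1.0]]
wrist_force: [-2.0, 0.4, 1.3]
gripper_width: 0.181
gripper_force: 30.0
```

Call:
arm_command:
  motion:
    - [8, 0, 0, 0.3, 0, 0, 0]
    - [8, 0, 0, 0, 0, 0, 0]

```text
time_s: 12.7
tcp_pos: [0.478, 0.1669, 0.0435]
ee_rot: [[0.093, -0.996, 0.0], [-0.996, -0.093, 0.0], [0.0, -0.0, -1.0]]
wrist_force: [-2.2, -0.4, 2.0]
gripper_width: 0.181
gripper_force: 30.0
```

Contact: the mat now bears the lid. I release and withdraw.

Call:
arm_command:
  motion:
    - [20, 0, 0, 0, 0, 0, 0]
    - [26, 0, 0, 0, 0, 0, 0]
    - [32, 0, 0, 0, 0, 0, 0]
    - [38, 0, 0, 0, 0, 0, 0]
    - [45, 0, 0, 0, 0, 0, 0]
    - [45, 0, 0, 0, 0, 0, 0]

```text
time_s: 13.3
tcp_pos: [0.478, 0.1669, 0.043]
ee_rot: [[0.093, -0.996, -0.0], [-0.996, -0.093, -0.0], [0.0, 0.0, -1.0]]
wrist_force: [0.2, -0.8, 0.2]
gripper_width: 0.493
gripper_force: 0.0
```

Call:
arm_command:
  motion:
    - [45, 0, 0, -5, 0, 0, 0]
    - [45, 0, 0, -15, 0, 0, 0]
    - [45, 0, 0, -30, 0, 0, 0]
    - [45, 0, 0, -40, 0, 0, 0]
    - [45, 0, 0, -40, 0, 0, 0]
    - [45, 0, 0, -40, 0, 0, 0]
    - [45, 0, 0, -30, 0, 0, 0]
    - [45, 0, 0, 0, 0, 0, 0]

```text
time_s: 14.1
tcp_pos: [0.4803, 0.168, 0.2486]
ee_rot: [[0.094, -0.996, 0.01], [-0.996, -0.094, 0.006], [-0.005, -0.01, -1.0]]
wrist_force: [0.1, 0.2, 0.4]
gripper_width: 0.515
gripper_force: 0.0
```

Run:
```python
from h import *
w=save("wrist","w6");a=save("scene","c6")
s=sense();print(s["time_s"],s["tcp_pos"],np.round(s["wrist_force"],2),s["gripper_width"])
cv2.imwrite("pics/v6.png",cv2.resize(np.vstack([w,a]),(480,600))[:,:,::-1])
```

```text
14.2 [0.4777936  0.16695563 0.24377858] [1.25 0.7  0.15] 0.5191352587680661
```

View pics/v6.png

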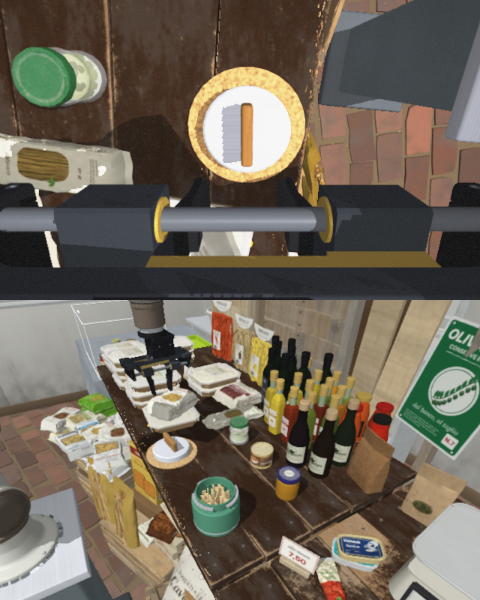

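The lid lies flat, grip up, with mat showing all round it at (245,125). The canister is open and the other goods are undisturbed.

```bash
python3 -c "
from station import *
print(finish_job())"
```

```text
the job is handed in; nothing more can be done
None
```

The canister is open: its lid came free after about 30° of turning and was lifted off without forcing. It now lies grip-up wholly on the cork mat with the other goods undisturbed, and the job was handed in at about 14 s.

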